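# Load a capped tube on the inspection slide and hold it at the detent

### The arm

A 6-joint arm with a two-finger parallel gripper is mounted at the origin on the work surface. World frame = base frame: x ahead of the robot, y to its left, z up, the work surface at z = 0. Lengths are in m, angles in rad, forces in N, time in s.
With the tool pointing down it reaches from about 0.25 to 0.725 m from the base axis. Payload 9.7 kg.
Tool frame: the origin (TCP) lies between the finger pads; the fingertips stand 22 mm ahead of it and the grasp point (between the pads) lies 3 mm ahead of it; z points along the fingers, y is the line along which they close (so a half turn about z gives the same grasp; the last joint's range is limited). The gripper opens to 85 mm and grips with 20 to 120 N. Pads are 22 mm wide; open, the fingers measure 114 mm over their backs; the gripper's body (76 mm by 85 mm) begins 54 mm behind the grasp point. The pads swing forward as they close: fully open they stand 13 mm farther back than shut.
Start: joints at [1.169, 0.087, 0.176, 1.66, 0, 1.571], TCP at [0.215, 0.506, 0.253] pointing down, gripper open.
Joint ranges: [-3.13, 3.13], [-0.85, 1.81], [-1.15, 1.24], [-2.2, 2.28], [-1.44, 1.52], [-3.14, 3.14]. Speed limits (rad/s): [2.22, 2.22, 2.57, 3.14, 3.14, 3.14].

### API

Orientations are given as a unit quaternion [x, y, z, w].
In Python, from cell import readout, optics, workorder gives the robot as it stands.
- The arm moves only by the shell command python3 -m inch 'ROWS' [FORCE]. ROWS is JSON, a list that holds one entry, the list of rows, each a list of 7 numbers: the turn, a rotation vector about the tool's x, y, z in degrees, then the shift along the tool's x, y, z in m, then the closure in counts, from 0 (fully open) to 255 (shut). In form: [[[ax, ay, az, tx, ty, tz, gripper], ...]]. A call has 1 to 20 rows; each row shifts and turns the commanded pose from where the row before left it, along the tool's axes as they then stand; what a row does not reach is not made up. A row lasts 1/12 s, in which the tool goes at most 41.7 mm and 7.16 degrees, less where a joint would pass 70% of its speed; a pose out of reach is approached as far as the arm can. A call with a gripper value outside its range is refused whole. The fingers move at their own pace and stop on an object; FORCE is the grip in N (left out, the last holds). Time passes only in rows, so rows that do not move let the fingers close. It gives the time, the measured TCP pose, the force, the opening and the grip force at its end, in the units of the state.
- readout.observe(): the state, without advancing time (a new reading comes with each control period).
- optics.grab_frame(name): name is "scene" or "top" or "wrist"; returns the picture (420x560x3 uint8, blue, green, red); there is no depth.
- optics.camera_model(name): a dict with "fx", "fy", "cx", "cy" (pixels), "dist" ([k1, k2, p1, p2, k3] as OpenCV has them; the pictures are not rectified), "position" and "attitude" of the camera in the world; the wrist camera has in their place "tool_from_camera" (4x4, takes a point from camera to tool coordinates, whose origin is the TCP and whose axes are the flange's). Camera axes: x right, y down, z forward; pixel columns grow to the right and rows downward; lengths in m; the calibration is good to about 2 mm. A picture is of the moment at which its call begins: read the wrist's pose just before it. camera_model takes no time and is no camera call.
- workorder.sign_off(): hands the job in; it is judged then, once.
Trained networks look in the newest picture that a camera, given by its name, has taken for a name from the list of things; names that differ only in an ending like _2 or _b are one class to them, and where a whole thing is asked for, a point or a joint stands for the part that bears it (a point fixed in the world has none). Each returns a list of dicts, best first, with "score" (0 to 1); they miss things now and then, are a little off and sometimes report something else, mostly with a low value. They report only what shows in the picture. A call takes as long as a camera call. They do not tell look-alikes from the thing itself.
- optics.regions_of(camera, target): "region" (420x560 bool, what is visible of it) and "position" ([column, row] in pixels, amid what is visible of it).
The state is a dict: "clock": time; "joint_positions": joint angles; "qd": joint speeds; "joint_torque": joint torques, N m; "tool_pos": TCP position; "orientation": TCP orientation; "ft_force": force on the tool from outside, world axes, zero at the start; "ft_torque": the same for the moment, N m; "grip_width": opening from 0.0 (shut) to 1.0 (fully open); "gripper_force": force on a finger pad.
Only numpy, scipy, OpenCV 4.12 (cv2) and the standard library are available. Lean on these libraries where they do the work, as an engineer would, in place of code of your own. Each camera call takes 0.05 s, during which the arm holds its last target. There are 200 camera calls.

### The job

Stand the single loose tube, cap up, on the slide's plate, down between its four low stops, and let go of it. Then take the slide's black handle and slide it along the rail towards the sensor post until you feel the ball detent drop into its notch (tube squarely in front of the sensor), without running past the notch. Finish while still gripping the handle with the slide held still in the notch; keep the tube upright throughout and leave the basket, cup, jar and screwdriver where they are.

Things in the scene. Friction and masses are not known exactly. Their poses are not given: they have to be found in the camera images.
- tube: the loose tube to load: upright white cylinder 28 mm in diameter and 46 mm high with a green cap 26 mm in diameter and 42 mm high on top, 88 mm tall in all, about 45 g, standing alone on the bench. Origin at the centre of its underside, z up along the tube. (Like tubes in the basket and trays are not to be used.)
- slide_base: fixed aluminium base of the inspection slide on the bench, 190 mm (x) by 340 mm (y), its yaw varies; two steel guide rods run along its y axis between 30 mm high end blocks. Origin on the bench in the middle of the rail. The carriage slides along -y; rail friction about 1 N, end stop after 190 mm.
- stage: the carriage: aluminium plate on the rods, 130 mm (x, from -60 to +70 mm) by 80 mm (y), top 34 mm above the bench, axes as slide_base, origin at bench level. It starts near the rail's +y end. A sprung ball hangs under the plate's +x edge below a brass screw, in line (along x) with the handle and the nest.
- nest (a point): point on the plate's top, in the middle of four low steel stops (10 mm high, facing pairs 32 mm apart, so the tube has 2 mm clearance each side), 30 mm to +x of the carriage's origin. Axes as the carriage.
- handle (a point): grip point of the carriage's upright black handle, a block 24 mm (x) by 16 mm (y) whose top is 104 mm above the bench; the point is on its axis 86 mm above the bench, 66 mm to -x of the nest. Grip it across the 16 mm, fingers closing along the carriage's y (the rail). Axes as the carriage.
- notch (a point): detent notch between two steel bumps on the block (clamped anywhere along the base) with the 107 mm sensor post in line, +x of the plate. Axes as slide_base. Seated: handle, nest and notch agree in y. Coming from +y: 11 to 5 mm before it the ball climbs a bump (8 to 13 N at the hand), then snaps in and the push drops away; seated it resists about 9 N either way; far crest 5 mm beyond.
- basket: bystander: low white open basket, fixed, 150 mm (x) by 190 mm (y) by 45 mm high, with standing tubes up to 93 mm high. Origin under its centre.
- cup: bystander: white plastic cup, 70 mm across, 60 mm high, origin under its centre
- jar: bystander: amber jar with a white lid, 60 mm in diameter, 75 mm high, origin under its centre
- driver: bystander: screwdriver lying on the bench along its own x, beyond the slide
Not all that is in view belongs to the job. Several things look just like the tube: the one meant starts farthest to the robot's left.

How it is judged:
By the outcome, as a careful person would: the job done as asked, in the order asked, and still so for the second after the job is handed in, while the arm keeps its last pose, push and grip.
It also fails if it takes over 53 s, if anything falls off the work surface, if the arm or the gripper's body presses on something with over 40 N, if the wrist force passes 120 N, or if a joint passes its speed limit or range.

## Working session

There is one attempt and no reset: what is moved stays moved. The work goes in short steps, Python scripts to look and compute and a shell command to move; the robot and the scene stay as the last step left them, time stands still between calls to the robot, and variables do not carry over. Pictures are saved under pics/ and viewed, at most 13 in all, crops included, and the job is handed in when it is done.

```bash
mkdir -p pics; ls
cat > h.py <<'E'
import numpy as np, cv2
from scipy.spatial.transform import Rotation as R
from cell import readout, optics
def cam(name):
    m=optics.camera_model(name); K=np.array([[m['fx'],0,m['cx']],[0,m['fy'],m['cy']],[0,0,1]]); d=np.array(m['dist'],float)
    if name=='wrist':
        s=readout.observe(); T=np.eye(4); T[:3,:3]=R.from_quat(s['orientation']).as_matrix(); T[:3,3]=s['tool_pos']
        T=T@np.array(m['tool_from_camera'])
        return K,d,T[:3,:3],T[:3,3]
    a=np.array(m['attitude'],float)
    Rm=R.from_quat(a).as_matrix() if a.size==4 else a.reshape(3,3)
    return K,d,Rm,np.array(m['position'])
def ray(c,px,z):
    K,d,Rm,p=c
    u=cv2.undistortPoints(np.array(px,float).reshape(-1,1,2),K,d)[:,0]
    v=np.c_[u,np.ones(len(u))]@Rm.T
    return p+v*((z-p[2])/v[:,2])[:,None]
def proj(c,P):
    K,d,Rm,p=c
    P=(np.array(P,float).reshape(-1,3)-p)@Rm
    return cv2.projectPoints(P,np.zeros(3),np.zeros(3),K,d)[0][:,0]
E
python3 - <<'E'
from h import *
for n in ('scene','top','wrist'):
    print(n, {k:np.round(v,3).tolist() for k,v in optics.camera_model(n).items()})
a=optics.grab_frame('scene');b=optics.grab_frame('top');w=optics.grab_frame('wrist')
cv2.imwrite('pics/scene.png',a);cv2.imwrite('pics/top.png',b);cv2.imwrite('pics/wrist.png',w)
for n in ('scene','top'):
    for t in ('tube','handle','stage','nest','notch','slide_base','basket','cup','jar'):
        try: print(n,t,[(round(r['score'],2),np.round(r['position']).tolist(),int(r['region'].sum())) for r in optics.regions_of(n,t)][:8])
        except Exception as e: print(n,t,e)
print(readout.observe())
E
```

```text
pics
scene {'fx': 462.97, 'fy': 462.97, 'cx': 280.31, 'cy': 205.377, 'dist': [0.001, 0.0, 0.0, 0.0, 0.0], 'position': [1.089, 0.505, 1.05], 'attitude': [0.393, 0.864, -0.288, -0.127]}
top {'fx': 518.792, 'fy': 518.792, 'cx': 271.778, 'cy': 206.185, 'dist': [-0.165, 0.0, 0.0, 0.0, 0.0], 'position': [0.442, -0.0, 1.522], 'attitude': [-0.702, 0.711, -0.026, 0.03]}
wrist {'fx': 338.82, 'fy': 338.82, 'cx': 277.203, 'cy': 208.195, 'dist': [-0.028, 0.0, 0.0, 0.0, 0.0], 'tool_from_camera': [[0.001, -0.958, -0.287, 0.073], [1.0, 0.001, -0.0, 0.0], [0.001, -0.287, 0.958, -0.12], [0.0, 0.0, 0.0, 1.0]]}
scene tube [(0.83, [373.0, 260.0], 279), (0.6, [333.0, 260.0], 295), (0.59, [351.0, 217.0], 249)]
scene handle [(0.72, [287.0, 202.0], 1232)]
scene stage [(0.76, [290.0, 206.0], 1288), (0.3, [341.0, 347.0], 6450)]
scene nest [(0.59, [292.0, 205.0], 1256)]
scene notch [(0.68, [245.0, 205.0], 492)]
scene slide_base [(0.9, [260.0, 203.0], 6668)]
scene basket [(0.92, [338.0, 347.0], 6311), (0.65, [241.0, 209.0], 453)]
scene cup [(0.71, [455.0, 262.0], 808), (0.33, [289.0, 204.0], 1239)]
scene jar [(0
[... 459 characters left out ...]
: 1.05, 'joint_positions': array([ 1.16898552e+00,  8.68646405e-02,  1.75885396e-01,  1.65979357e+00,
       -2.21572664e-05,  1.57077949e+00]), 'qd': array([ 0.00157247,  0.00018973, -0.00165075,  0.00063123, -0.00088626,
       -0.000599  ]), 'joint_torque': array([ 5.99190880e-04, -5.20115948e+01,  4.64864624e+01,  1.76793066e-03,
       -1.41233022e-05,  7.16899564e-06]), 'tool_pos': array([0.21509922, 0.50618507, 0.25329612]), 'orientation': array([1.99548354e-01, 9.79887981e-01, 9.30647334e-06, 1.32014300e-05]), 'ft_force': array([ 0.73008612, -0.38141566,  0.29148941]), 'ft_torque': array([ 0.04726027, -0.01128068, -0.00871551]), 'gripper_force': 0.0, 'grip_width': 0.9985607609408943}
```

View pics/top.png

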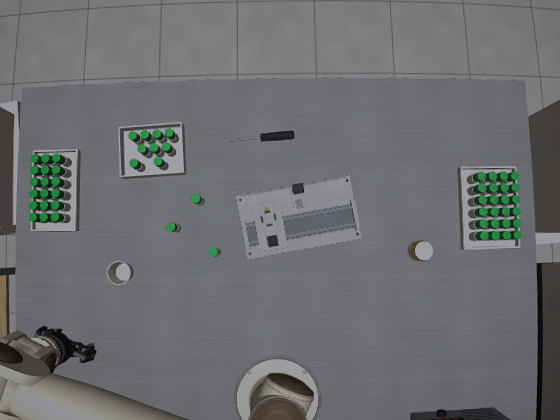

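View pics/scene.png

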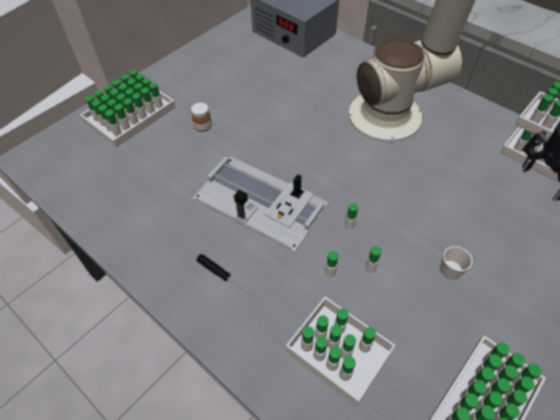

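The top view has three lone look-alikes with green caps, at (171,227), (196,199) and (213,252); the rest stand in the basket and trays. The one farthest left (+y) is (171,227), which is (373,260) in the scene view. The carriage is at the left end of the rail with its handle at (272,241), and the sensor post is at (298,188).

Run:
```python
from h import *
t=cam('top');s=cam('scene')
for p in [(171,226.5),(196,198.5),(213,252)]: print('top cap',p,ray(t,p,.088).round(3))
for p in [(375.5,253),(332.5,258),(352,208)]: print('scene cap',p,ray(s,p,.088).round(3), )
im=cv2.imread('pics/top.png')
c=np.hstack([cv2.resize(im[165:270,145:255],None,fx=3.6,fy=3.6,interpolation=cv2.INTER_CUBIC),cv2.resize(im[165:270,232:342],None,fx=3.6,fy=3.6,interpolation=cv2.INTER_CUBIC)])
cv2.imwrite('pics/crop.png',c);print(c.shape)
for n,p,z in [('handle top',(272,240),.104),('post top',(298,187),.107)]: print(n,ray(t,p,z).round(3))
```

```text
top cap (171, 226.5) [[0.503 0.288 0.088]]
top cap (196, 198.5) [[0.58  0.218 0.088]]
top cap (213, 252) [[0.431 0.171 0.088]]
scene cap (375.5, 253) [[0.513 0.295 0.088]]
scene cap (332.5, 258) [[0.591 0.226 0.088]]
scene cap (352, 208) [[0.44  0.173 0.088]]
(378, 792, 3)
handle top [[0.462 0.007 0.104]]
post top [[ 0.606 -0.066  0.107]]
```

View pics/crop.png

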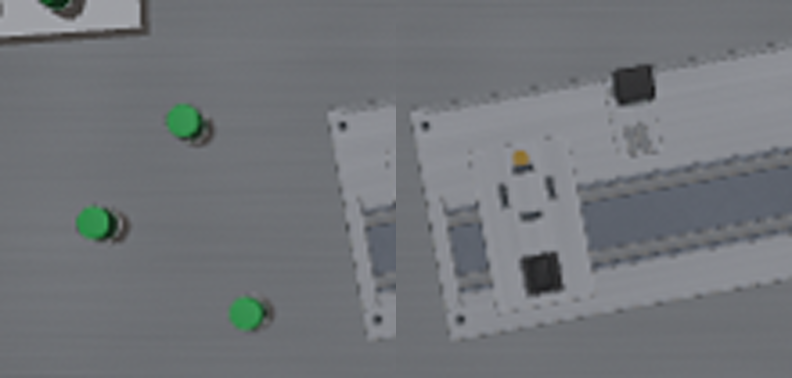

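The close crop shows the chosen tube at crop (95,222), alone and farthest left. The carriage has its nest at about (527,193), its handle at (542,273) and the post block at (634,85). The rail yaw is about +10°. I'll go above the tube with the fingers already lined up with the rail.

```bash
python3 -m inch '[[[0,0,-6.6,0,0,0,0],[0,0,-6.6,0,0,0,0],[0,0,-6.6,0,0,0,0],[0,0,-6.6,0,0,0,0],[0,0,-6.6,0,0,0,0],[0,0,0,-0.02,-0.022,0.004,0],[0,0,0,-0.02,-0.022,0.004,0],[0,0,0,-0.021,-0.022,0.004,0],[0,0,0,-0.021,-0.022,0.004,0],[0,0,0,-0.021,-0.022,0.004,0],[0,0,0,-0.021,-0.022,0.004,0],[0,0,0,-0.021,-0.022,0.004,0],[0,0,0,-0.021,-0.022,0.004,0],[0,0,0,-0.021,-0.022,0.004,0],[0,0,0,-0.021,-0.022,0.004,0],[0,0,0,-0.021,-0.022,0.004,0],[0,0,0,-0.021,-0.022,0.004,0],[0,0,0,0,0,0,0],[0,0,0,0,0,0,0]]]' 40
python3 - <<'E'
from h import *
w=cam('wrist'); im=optics.grab_frame('wrist'); cv2.imwrite('pics/w1.png',im)
for r in optics.regions_of('wrist','tube')[:4]: 
    ys,xs=np.nonzero(r['region']); print(r['score'],r['position'],xs.min(),xs.max(),ys.min(),ys.max())
g=im.astype(int); m=((g[...,1]>g[...,0]+30)&(g[...,1]>g[...,2]+30)).astype(np.uint8)
n,l,st,ce=cv2.connectedComponentsWithStats(m)
for i in range(1,n):
    if st[i,4]>150: print(st[i],ce[i].round(1))
t=cam('top')
A=ray(t,[(240.1,199.7),(249.8,253.9),(347,181),(358,236)],.03); print(A.round(4))
print(ray(t,[(266.4,208.6),(268.4,218.6)],.036).round(4))
E
```

```text
clock: 2.63
tool_pos: [0.5078, 0.2884, 0.2046]
orientation: [-0.086, 0.996, -0.0, -0.001]
ft_force: [-0.0, -0.2, 0.6]
grip_width: 0.995
gripper_force: 0.0
0.85 [282.0, 197.8] 265 299 169 223
0.69 [191.5, 255.3] 174 213 232 299
[ 106   55   39   40 1208] [125.1  74.8]
[265 189  35  34 918] [282.  205.5]
[177 271  17  29 356] [184.1 285.1]
[[ 0.5804  0.0985  0.03  ]
 [ 0.4238  0.0721  0.03  ]
 [ 0.6307 -0.2122  0.03  ]
 [ 0.4707 -0.2403  0.03  ]]
[[0.5531 0.0227 0.036 ]
 [0.5242 0.0173 0.036 ]]
```

View pics/w1.png

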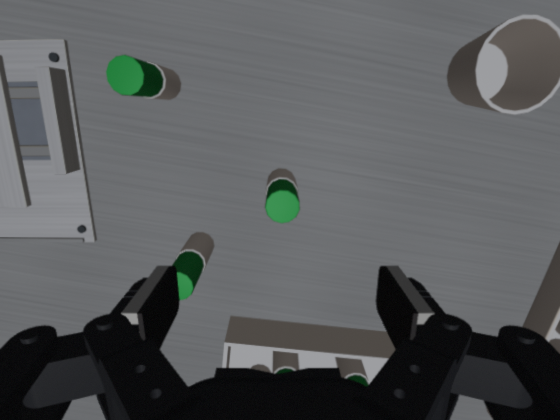

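The wrist view shows the cap alone and centred at (282,206). The other two look-alikes at (125,75) and (184,285) are well clear of the fingers.

```bash
cat >> h.py <<'E'
def rel(P):
    s=readout.observe(); return (np.array(P)-s['tool_pos'])@R.from_quat(s['orientation']).as_matrix()
E
python3 - <<'E'
from h import *
w=cam('wrist'); P=ray(w,[(282.3,206)],.088); print(P.round(4), rel(P).round(4), readout.observe()['tool_pos'].round(4), R.from_quat(readout.observe()['orientation']).as_matrix().round(3))
E
```

```text
[[0.5025 0.2931 0.088 ]] [[0.0035 0.004  0.1174]] [0.5067 0.2897 0.2054] [[-0.985 -0.173 -0.   ]
 [-0.173  0.985  0.   ]
 [ 0.     0.    -1.   ]]
```

```bash
python3 -m inch '[[[0,0,0,0.0035,0.004,0.01,0],[0,0,0,0,0,0.025,0],[0,0,0,0,0,0.03,0],[0,0,0,0,0,0.03,0],[0,0,0,0,0,0.02,0],[0,0,0,0,0,0.012,0],[0,0,0,0,0,0.005,0],[0,0,0,0,0,0,0],[0,0,0,0,0,0,0],[0,0,0,0,0,0,80],[0,0,0,0,0,0,140],[0,0,0,0,0,0,255],[0,0,0,0,0,0,255],[0,0,0,0,0,0,255],[0,0,0,0,0,0,255],[0,0,0,0,0,0,255],[0,0,0,0,0,0,255]]]' 30
python3 - <<'E'
from h import *
s=readout.observe(); print(s['tool_pos'],s['grip_width'],s['gripper_force'],s['ft_force'])
E
```

```text
clock: 4.15
tool_pos: [0.503, 0.2929, 0.0735]
orientation: [-0.087, 0.996, 0.0, 0.0]
ft_force: [-0.2, -0.4, 2.3]
grip_width: 0.295
gripper_force: 31.7
[0.50304794 0.29285246 0.07350247] 0.2950215278390157 31.715914607048035 [-0.15690914 -0.42377282  2.28040592]
```

```bash
python3 -m inch '[[[0,0,0,0,0,-0.01,255],[0,0,0,0,0,-0.025,255],[0,0,0,0,0,-0.03,255],[0,0,0,0,0,-0.03,255],[0,0,0,0,0,-0.025,255],[0,0,0,0,0,-0.02,255],[0,0,0,-0.001,-0.012,0,255],[0,0,0,-0.004,-0.024,0,255],[0,0,0,-0.004,-0.024,0,255],[0,0,0,-0.004,-0.024,0,255],[0,0,0,-0.004,-0.024,0,255],[0,0,0,-0.004,-0.024,0,255],[0,0,0,-0.004,-0.024,0,255],[0,0,0,-0.004,-0.024,0,255],[0,0,0,-0.004,-0.024,0,255],[0,0,0,-0.004,-0.024,0,255],[0,0,0,-0.004,-0.024,0,255],[0,0,0,-0.002,-0.024,0,255],[0,0,0,0,0,0,255],[0,0,0,0,0,0,255]]]'
python3 - <<'E'
from h import *
w=cam('wrist'); im=optics.grab_frame('wrist'); cv2.imwrite('pics/w2.png',im)
s=readout.observe(); print(s['tool_pos'],s['orientation'],s['grip_width'],s['gripper_force'])
nest=[.5242,.0173,.034]; print(proj(w,[nest]))
E
```

```text
clock: 5.82
tool_pos: [0.5929, 0.0271, 0.2128]
orientation: [-0.086, 0.996, 0.0, -0.001]
ft_force: [-0.1, -0.2, -0.3]
grip_width: 0.293
gripper_force: 31.7
[0.59281078 0.02800681 0.21299218] [-8.63643937e-02  9.96263523e-01  1.33987744e-04 -4.07498540e-04] 0.2948610915522741 31.696727871894836
[[279.39757524 111.65732735]]
```

View pics/w2.png

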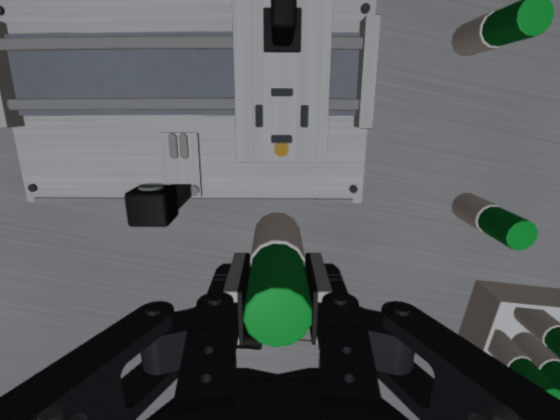

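The wrist view shows the nest stops at left (259,115), right (304,115), back (282,92) and front (282,139), so the nest centre is about (282,115). The held tube is upright, from (277,215) to (279,343). The rail runs parallel to the image rows, so the yaw is right. The post block's notch between the two bumps is near (179,146).

Run:
```python
from h import *
w=cam('wrist'); s=readout.observe(); Rt=R.from_quat(s['orientation']).as_matrix()
a=np.linspace(0,2*np.pi,73)
def circ(r,z): 
    q=np.c_[r*np.cos(a),r*np.sin(a),0*a+z]; p=proj(w,q@Rt.T+s['tool_pos']); return p.min(0).round(1),p.max(0).round(1)
print('captop',circ(.013,-.0145)); print('bottom',circ(.014,.0735)); print('white top',circ(.014,.0275))
for z in (.034,.039,.044):
  for p in [(281.8,115.4)]: print(z,rel(ray(w,[p],z)).round(4),ray(w,[p],z).round(4))
print('stops',(rel(ray(w,[(259,115),(304.5,115),(282,92),(282,139)],.044))).round(4))
print('notch',rel(ray(w,[(179,146)],.034)).round(4))
im=cv2.imread('pics/w2.png'); 
c=np.hstack([cv2.resize(im[75:165,225:340],(460,360),interpolation=3),cv2.resize(im[200:350,225:330],(252,360),interpolation=3)]);cv2.imwrite('pics/c2.png',c)
```

```text
captop (array([240. , 285.2]), array([311.8, 347. ]))
bottom (array([253.7, 209.6]), array([299.5, 252.7]))
white top (array([247.2, 238.1]), array([305.5, 291.1]))
0.034 [[0.0661 0.0041 0.179 ]] [[0.5268 0.0207 0.034 ]]
0.039 [[0.0663 0.0041 0.174 ]] [[0.5267 0.0206 0.039 ]]
0.044 [[0.0664 0.004  0.169 ]] [[0.5266 0.0206 0.044 ]]
stops [[ 0.0667 -0.0148  0.169 ]
 [ 0.0667  0.0227  0.1691]
 [ 0.0848  0.0041  0.1691]
 [ 0.0471  0.0043  0.169 ]]
notch [[ 0.0402 -0.086   0.179 ]]
```

View pics/c2.png

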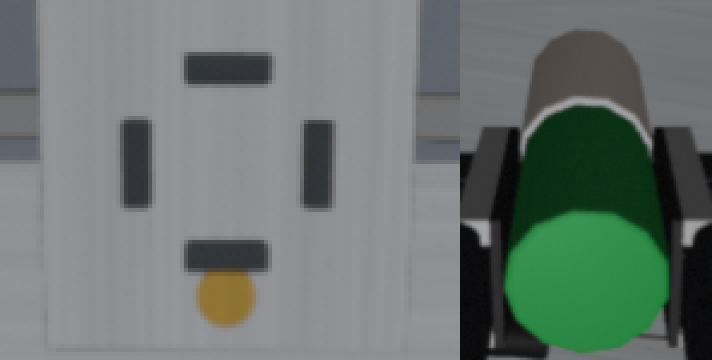

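```bash
python3 -m inch '[[[0,0,0,0.01,0.0005,0,255],[0,0,0,0.019,0.001,0,255],[0,0,0,0.019,0.001,0,255],[0,0,0,0.014,0.001,0,255],[0,0,0,0.005,0,0,255],[0,0,0,0,0,0.01,255],[0,0,0,0,0,0.02,255],[0,0,0,0,0,0.02,255],[0,0,0,0,0,0.02,255],[0,0,0,0,0,0.012,255],[0,0,0,0,0,0.005,255],[0,0,0,0,0,0,255],[0,0,0,0,0,0,255]]]'
python3 - <<'E'
from h import *
w=cam('wrist'); im=optics.grab_frame('wrist'); 
s=readout.observe(); print(s['tool_pos'],s['orientation'],s['grip_width'],s['ft_force'])
c=cv2.resize(im[60:360,180:380],(533,600*1) if 0 else (400,600),interpolation=3); cv2.imwrite('pics/c3.png',c); cv2.imwrite('pics/w3.png',im)
E
```

```text
clock: 6.95
tool_pos: [0.5269, 0.0205, 0.1267]
orientation: [-0.087, 0.996, 0.0, 0.0]
ft_force: [-0.2, 0.7, -0.3]
grip_width: 0.294
gripper_force: 31.7
[0.52709232 0.02042415 0.1272289 ] [-8.70332301e-02  9.96205217e-01 -5.94751425e-06  6.18935515e-04] 0.297672975797281 [ 0.2910416   0.17412366 -0.26347858]
```

View pics/c3.png

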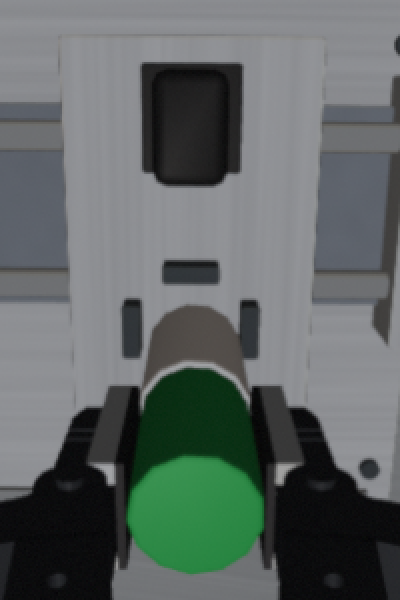

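The crop shows the side stops at (132,328) and (249,328), centre about 191. The tube bottom is centred at about 195 and the back stop is at (191,273). The tube is therefore about 1 mm too far in +y, and I'll check x with numbers.

Run:
```python
from h import *
w=cam('wrist'); s=readout.observe(); Rt=R.from_quat(s['orientation']).as_matrix()
f=lambda x,y:(180+x/2-.25,60+y/2-.25)
print('stops',rel(ray(w,[f(132.5,328),f(249.5,328),f(191,272)],.0435)).round(4))
print('handle top',rel(ray(w,[f(191.5,110)],.104)).round(4))
a=np.linspace(0,2*np.pi,73)
def circ(r,z,x=0,y=0): 
    q=np.c_[r*np.cos(a)+x,r*np.sin(a)+y,0*a+z]; p=(proj(w,q@Rt.T+s['tool_pos'])-[179.75,59.75])*2; return p.min(0).round(1),p.max(0).round(1)
print('captop',circ(.013,-.0145)); print('bottom',circ(.014,.0735));
```

```text
stops [[ 0.0015 -0.0195  0.0837]
 [ 0.0015  0.0178  0.0837]
 [ 0.0199 -0.0009  0.0837]]
handle top [[ 0.0699 -0.0003  0.0231]]
captop (array([120.6, 450.8]), array([264.1, 574.5]))
bottom (array([147.8, 299.8]), array([239.6, 385.9]))
```

```bash
python3 -m inch '[[[0,0,0,0.0025,-0.0013,0,255],[0,0,0,0,0,0,255],[0,0,0,0,0,0.003,255],[0,0,0,0,0,0.003,255],[0,0,0,0,0,0.003,255],[0,0,0,0,0,0.002,255],[0,0,0,0,0,0.001,255],[0,0,0,0,0,0,255]]]'
python3 -c "
from h import *
s=readout.observe();print(s['ft_force'],s['ft_torque'],s['tool_pos'])"
```

```text
clock: 7.67
tool_pos: [0.5242, 0.0186, 0.114]
orientation: [-0.087, 0.996, 0.0, -0.0]
ft_force: [1.6, 0.6, -0.2]
grip_width: 0.29
gripper_force: 31.7
[ 1.55183749  0.58959174 -0.16840584] [ 0.01330756 -0.22803661 -0.0178611 ] [0.52422343 0.01860172 0.11395813]
```

Fz is about 0 with the bottom 3.5 mm below the stop tops, so the tube is between the stops. It is lightly touching the robot-side stop, so I'll back off 0.8 mm and lower it to the plate.

```bash
python3 -m inch '[[[0,0,0,-0.0008,0,0,255],[0,0,0,0,0,0.002,255],[0,0,0,0,0,0.002,255],[0,0,0,0,0,0.001,255],[0,0,0,0,0,0,255]]]'
python3 -m inch '[[[0,0,0,0,0,0.001,255],[0,0,0,0,0,0,255],[0,0,0,0,0,0,255]]]'
```

```text
clock: 8.08
tool_pos: [0.5248, 0.0187, 0.1089]
orientation: [-0.087, 0.996, 0.0, -0.0]
ft_force: [0.6, -0.1, -0.2]
grip_width: 0.299
gripper_force: 31.7
clock: 8.33
tool_pos: [0.525, 0.0187, 0.1083]
orientation: [-0.087, 0.996, 0.0, -0.0]
ft_force: [-0.1, 0.4, 0.1]
grip_width: 0.296
gripper_force: 31.7
```

```bash
python3 -m inch '[[[0,0,0,0,0,0.0008,255],[0,0,0,0,0,0,255],[0,0,0,0,0,0,255]]]'; python3 -m inch '[[[0,0,0,0,0,0.0005,255],[0,0,0,0,0,0,255],[0,0,0,0,0,0,255]]]'
```

```text
clock: 8.58
tool_pos: [0.5251, 0.0187, 0.1075]
orientation: [-0.087, 0.996, -0.0, 0.0]
ft_force: [-0.3, -0.4, 0.5]
grip_width: 0.295
gripper_force: 31.7
clock: 8.83
tool_pos: [0.5252, 0.0187, 0.1074]
orientation: [-0.087, 0.996, -0.0, 0.0]
ft_force: [-1.6, 0.4, 5.3]
grip_width: 0.296
gripper_force: 32.2
```

The contact force shows the tube has reached the plate. I'll release, rise and move above the handle.

```bash
python3 -m inch '[[[0,0,0,0,0,0,150],[0,0,0,0,0,0,100],[0,0,0,0,0,0,50],[0,0,0,0,0,0,0],[0,0,0,0,0,0,0],[0,0,0,0,0,0,0],[0,0,0,0,0,-0.01,0],[0,0,0,0,0,-0.02,0],[0,0,0,0,0,-0.025,0],[0,0,0,0,0,-0.02,0],[0,0,0,0.01,0,-0.005,0],[0,0,0,0.02,0,0,0],[0,0,0,0.02,0,0,0],[0,0,0,0.012,0,0,0],[0,0,0,0.004,0,0,0],[0,0,0,0,0,0,0],[0,0,0,0,0,0,0]]]'
python3 - <<'E'
from h import *
w=cam('wrist'); im=optics.grab_frame('wrist'); cv2.imwrite('pics/w4.png',im); cv2.imwrite('pics/s4.png',optics.grab_frame('scene')); cv2.imwrite('pics/t4.png',optics.grab_frame('top'))
s=readout.observe(); print(s['tool_pos'],s['orientation'],s['grip_width'],s['ft_force'])
sc=cv2.imread('pics/s4.png')[150:260,190:340]
c=np.hstack([im[:,:], cv2.resize(sc,(240,176),interpolation=3).copy() if 0 else np.vstack([cv2.resize(sc,(240,176),interpolation=3),np.zeros((244,240,3),np.uint8)])]); cv2.imwrite('pics/c4.png',c)
E
```

```text
clock: 10.25
tool_pos: [0.4603, 0.0073, 0.1872]
orientation: [-0.087, 0.996, -0.0, 0.0]
ft_force: [0.2, -0.2, 0.4]
grip_width: 1.003
gripper_force: 0.0
[0.46052652 0.00737746 0.18679892] [-8.69911698e-02  9.96209074e-01  2.84812767e-05 -1.27243724e-04] 1.0017751247449356 [ 0.19198016 -0.27015049  0.96911526]
```

View pics/c4.png

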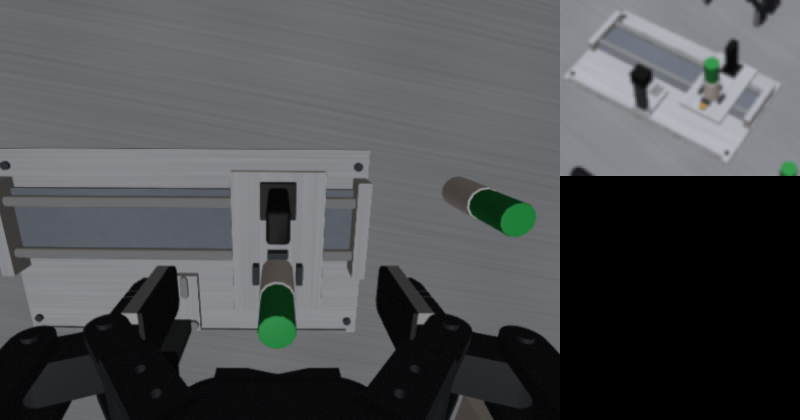

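The tube stands upright in the nest with its cap at (277,332), confirmed in the scene inset. The handle, at (278,230), is centred between the open fingers. I'll go down and grip it.

```bash
python3 -m inch '[[[0,0,0,0,0,0.012,0],[0,0,0,0,0,0.022,0],[0,0,0,0,0,0.022,0],[0,0,0,0,0,0.022,0],[0,0,0,0,0,0.014,0],[0,0,0,0,0,0.006,0],[0,0,0,0,0,0,0],[0,0,0,0,0,0,100],[0,0,0,0,0,0,150],[0,0,0,0,0,0,190],[0,0,0,0,0,0,220],[0,0,0,0,0,0,255],[0,0,0,0,0,0,255],[0,0,0,0,0,0,255],[0,0,0,0,0,0,255]]]' 80
python3 - <<'E'
from h import *
m=np.array
s=readout.observe(); print(s['tool_pos'],s['ft_force'])
# notch travel from picture w2 (wrist at the pose then)
from types import SimpleNamespace
T=np.array(optics.camera_model('wrist')['tool_from_camera']);K,d,_,_=cam('wrist')
c=(K,d,np.diag([1,1,1.])@T[:3,:3],T[:3,3])
H=.2129
for z in (.015,.025,.034): print(z, ray(c,[(178.5,146)],H-z).round(4), ray(c,[(281.8,115.4)],H-.044).round(4), ray(c,[(282,149)],H-.035).round(4))
im=cv2.imread('pics/w2.png'); cv2.imwrite('pics/c5.png',cv2.resize(im[120:235,110:250],(700,575),interpolation=3))
E
```

```text
clock: 11.65
tool_pos: [0.4603, 0.0073, 0.0896]
orientation: [-0.087, 0.996, -0.0, 0.0]
ft_force: [-2.5, 0.4, 5.2]
grip_width: 0.178
gripper_force: 78.4
[0.46029617 0.00728526 0.08960513] [-2.54885336  0.44152094  5.1509112 ]
0.015 [[ 0.0382 -0.0919  0.1979]] [[0.0664 0.004  0.1689]] [[0.0377 0.0044 0.1779]]
0.025 [[ 0.0393 -0.089   0.1879]] [[0.0664 0.004  0.1689]] [[0.0377 0.0044 0.1779]]
0.034 [[ 0.0402 -0.0864  0.1789]] [[0.0664 0.004  0.1689]] [[0.0377 0.0044 0.1779]]
```

View pics/c5.png

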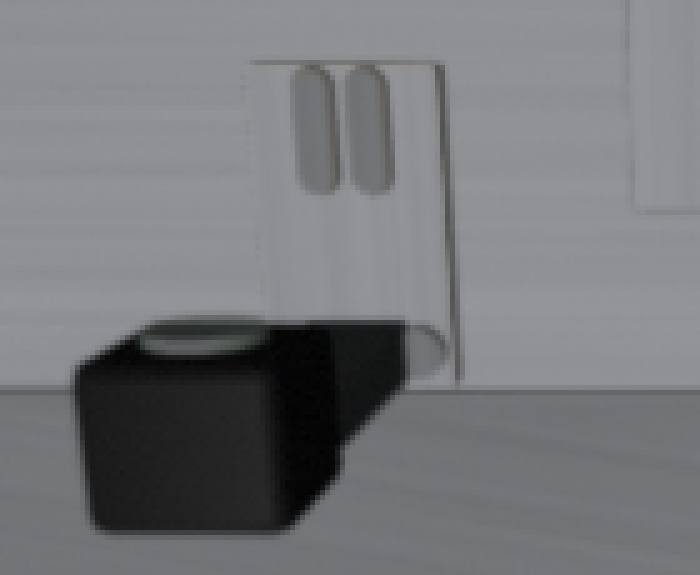

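The crop shows the two bumps at (317,130) and (370,130), with the notch midway at w2 pixel (178.5,146). That gives about 94 mm of travel, with the first bump starting at about 83 mm. I'll slide 76 mm gently, then feel for it.

```bash
python3 -m inch '[[[0,0,0,0,-0.001,0,255],[0,0,0,0,-0.002,0,255],[0,0,0,0,-0.004,0,255],[0,0,0,0,-0.005,0,255],[0,0,0,0,-0.006,0,255],[0,0,0,0,-0.006,0,255],[0,0,0,0,-0.006,0,255],[0,0,0,0,-0.006,0,255],[0,0,0,0,-0.006,0,255],[0,0,0,0,-0.006,0,255],[0,0,0,0,-0.006,0,255],[0,0,0,0,-0.006,0,255],[0,0,0,0,-0.005,0,255],[0,0,0,0,-0.004,0,255],[0,0,0,0,-0.003,0,255],[0,0,0,0,-0.002,0,255],[0,0,0,0,-0.002,0,255],[0,0,0,0,0,0,255]]]'
for i in 1; do python3 -m inch '[[[0,0,0,0,-0.001,0,255],[0,0,0,0,-0.001,0,255],[0,0,0,0,0,0,255]]]'; done
python3 -m inch '[[[0,0,0,0,-0.001,0,255],[0,0,0,0,-0.001,0,255],[0,0,0,0,0,0,255]]]'
python3 -m inch '[[[0,0,0,0,-0.001,0,255],[0,0,0,0,-0.001,0,255],[0,0,0,0,0,0,255]]]'
```

```text
clock: 13.15
tool_pos: [0.473, -0.068, 0.0896]
orientation: [-0.087, 0.996, -0.0, -0.0]
ft_force: [-4.5, -2.0, 6.7]
grip_width: 0.178
gripper_force: 79.0
clock: 13.4
tool_pos: [0.4733, -0.0698, 0.0896]
orientation: [-0.087, 0.996, -0.0, -0.0]
ft_force: [-4.6, -1.1, 7.8]
grip_width: 0.177
gripper_force: 79.0
clock: 13.65
tool_pos: [0.4736, -0.0717, 0.0896]
orientation: [-0.087, 0.996, -0.0, -0.0]
ft_force: [-4.5, -0.3, 6.6]
grip_width: 0.178
gripper_force: 79.0
clock: 13.9
tool_pos: [0.4739, -0.0737, 0.0896]
orientation: [-0.087, 0.996, -0.0, -0.0]
ft_force: [-5.1, 0.0, 7.7]
grip_width: 0.176
gripper_force: 79.0
```

```bash
(python3 -m inch '[[[0,0,0,0,-0.001,0,255],[0,0,0,0,0,0,255]]]'
python3 -m inch '[[[0,0,0,0,-0.001,0,255],[0,0,0,0,0,0,255]]]'
python3 -m inch '[[[0,0,0,0,-0.001,0,255],[0,0,0,0,0,0,255]]]'
python3 -m inch '[[[0,0,0,0,-0.001,0,255],[0,0,0,0,0,0,255]]]'
python3 -m inch '[[[0,0,0,0,-0.001,0,255],[0,0,0,0,0,0,255]]]'
python3 -m inch '[[[0,0,0,0,-0.001,0,255],[0,0,0,0,0,0,255]]]') | grep -E 'tool_pos|ft_f'
```

```text
tool_pos: [0.4741, -0.0747, 0.0896]
ft_force: [-4.6, -0.9, 9.0]
tool_pos: [0.4743, -0.0756, 0.0896]
ft_force: [-5.3, -0.9, 7.5]
tool_pos: [0.4744, -0.0766, 0.0896]
ft_force: [-6.1, 0.3, 8.1]
tool_pos: [0.4746, -0.0772, 0.0896]
ft_force: [-6.4, 2.6, 7.9]
tool_pos: [0.4747, -0.0779, 0.0896]
ft_force: [-5.6, 3.4, 8.9]
tool_pos: [0.4748, -0.0789, 0.0896]
ft_force: [-5.5, 2.7, 8.3]
```

The force is rising, so the climb started near y = -0.0765. The notch should be about 11 mm further along.

```bash
(python3 -m inch '[[[0,0,0,0,-0.001,0,255],[0,0,0,0,0,0,255]]]'
python3 -m inch '[[[0,0,0,0,-0.001,0,255],[0,0,0,0,0,0,255]]]'
python3 -m inch '[[[0,0,0,0,-0.001,0,255],[0,0,0,0,0,0,255]]]'
python3 -m inch '[[[0,0,0,0,-0.001,0,255],[0,0,0,0,0,0,255]]]'
python3 -m inch '[[[0,0,0,0,-0.001,0,255],[0,0,0,0,0,0,255]]]') | grep -E 'tool_pos|ft_f'
```

```text
tool_pos: [0.4751, -0.0803, 0.0896]
ft_force: [-5.5, -0.1, 7.9]
tool_pos: [0.4752, -0.0813, 0.0896]
ft_force: [-5.5, -0.2, 8.1]
tool_pos: [0.4754, -0.0825, 0.0896]
ft_force: [-6.1, -2.4, 7.8]
tool_pos: [0.4757, -0.0837, 0.0896]
ft_force: [-5.0, -2.5, 8.5]
tool_pos: [0.4758, -0.0847, 0.0896]
ft_force: [-5.4, -3.8, 7.8]
```

```bash
(python3 -m inch '[[[0,0,0,0,0,0,255],[0,0,0,0,0,0,255]]]'
python3 -m inch '[[[0,0,0,0,-0.0005,0,255],[0,0,0,0,0,0,255],[0,0,0,0,0,0,255]]]'
python3 -m inch '[[[0,0,0,0,-0.0005,0,255],[0,0,0,0,0,0,255],[0,0,0,0,0,0,255]]]') | grep -E 'tool_pos|ft_f'
python3 - <<'E'
from h import *
im=optics.grab_frame('wrist'); cv2.imwrite('pics/w6.png',im); t=optics.grab_frame('top'); cv2.imwrite('pics/t6.png',t); s=optics.grab_frame('scene'); cv2.imwrite('pics/s6.png',s)
cv2.imwrite('pics/c6.png',np.hstack([cv2.resize(im,(420,315)),cv2.resize(s[150:255,190:310],(360,315),interpolation=3)]))
E
```

```text
tool_pos: [0.4758, -0.0849, 0.0896]
ft_force: [-4.8, -3.1, 7.3]
tool_pos: [0.4759, -0.0851, 0.0896]
ft_force: [-5.5, -3.2, 7.0]
tool_pos: [0.476, -0.0857, 0.0896]
ft_force: [-5.0, -3.0, 8.1]
```

View pics/c6.png

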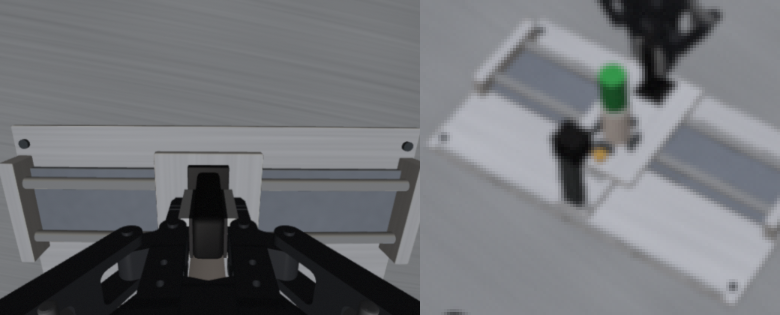

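```bash
(python3 -m inch '[[[0,0,0,0,-0.0005,0,255],[0,0,0,0,0,0,255],[0,0,0,0,0,0,255]]]'
python3 -m inch '[[[0,0,0,0,-0.0005,0,255],[0,0,0,0,0,0,255],[0,0,0,0,0,0,255]]]'
python3 -m inch '[[[0,0,0,0,-0.0005,0,255],[0,0,0,0,0,0,255],[0,0,0,0,0,0,255]]]') | grep -E 'tool_pos|ft_f'
python3 - <<'E'
from h import *
# line-up check: handle line vs post, brass screw, tube in the cameras
tp=readout.observe()['tool_pos']; yaw=np.radians(9.9); xc=np.array([np.cos(yaw),np.sin(yaw),0]); yc=np.array([-xc[1],xc[0],0])
for n,f in (('top','t6'),('scene','s6')):
    im=cv2.imread(f'pics/{f}.png').astype(int); c=cam(n)
    m=((im[...,1]>im[...,0]+30)&(im[...,1]>im[...,2]+30)).astype(np.uint8); _,l,st,ce=cv2.connectedComponentsWithStats(m)
    P=ray(c,ce[1:],.1 if n=='scene' else .122)
    for q,e in zip(P,ce[1:]):
        if np.hypot(*(q-tp)[:2])<.11: print(n,'tube',e.round(1),((q-tp)@xc).round(4),((q-tp)@yc).round(4))
for n,px in (('top',(298,187)),): 
    q=ray(cam(n),[px],.107)[0]; print('post top',((q-tp)@xc).round(4),((q-tp)@yc).round(4))
im=cv2.imread('pics/t6.png'); cv2.imwrite('pics/c7.png',cv2.resize(im[165:265,235:365],(780,600),interpolation=3))
E
```

```text
tool_pos: [0.4761, -0.0861, 0.0896]
ft_force: [-5.9, -1.5, 6.9]
tool_pos: [0.4761, -0.0867, 0.0896]
ft_force: [-6.0, -3.1, 8.0]
tool_pos: [0.4762, -0.0869, 0.0896]
ft_force: [-4.5, 0.1, 7.9]
scene tube [253.7 177.8] 0.0631 -0.0044
post top 0.1315 -0.0016
```

View pics/c7.png

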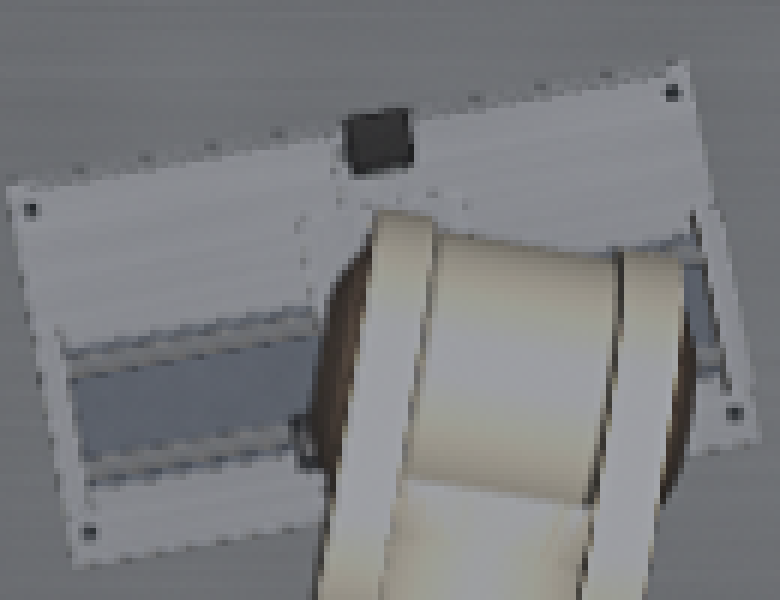

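The top crop shows the plate now level with the post at (378,140); the arm hides the handle. The pull has faded to about 0, so I'll average some force readings here and then probe a little further.

```bash
cat > avg.py <<'E'
from h import *
F=[]
for i in range(6): optics.grab_frame('wrist'); s=readout.observe(); F.append(s['ft_force'])
F=np.array(F); print('avg',F.mean(0).round(2),F.std(0).round(2),'along +y',(F.mean(0)@[-.172,.985,0]).round(2),s['tool_pos'].round(4))
E
python3 avg.py
python3 -m inch '[[[0,0,0,0,-0.0005,0,255],[0,0,0,0,0,0,255]]]' >/dev/null; python3 avg.py
python3 -m inch '[[[0,0,0,0,-0.0005,0,255],[0,0,0,0,0,0,255]]]' >/dev/null; python3 avg.py
```

```text
avg [-5.61 -0.43  8.22] [0.18 0.36 0.23] along +y 0.54 [ 0.4762 -0.0869  0.0896]
avg [-5.81  1.57  8.3 ] [0.47 0.48 0.12] along +y 2.54 [ 0.4762 -0.0871  0.0896]
avg [-6.05  3.57  8.45] [0.54 0.26 0.51] along +y 4.56 [ 0.4763 -0.0873  0.0896]
```

There is stiff resistance here (2 N for each 0.2 mm), at 96 mm of travel. That matches 11 mm past the start of the climb. I'll back off to confirm it resists the other way too.

```bash
python3 -m inch '[[[0,0,0,0,0.0005,0,255],[0,0,0,0,0.0005,0,255],[0,0,0,0,0,0,255]]]' >/dev/null; python3 avg.py
python3 -m inch '[[[0,0,0,0,0.0005,0,255],[0,0,0,0,0,0,255]]]' >/dev/null; python3 avg.py
python3 -m inch '[[[0,0,0,0,0.0005,0,255],[0,0,0,0,0,0,255]]]' >/dev/null; python3 avg.py
python3 -m inch '[[[0,0,0,0,0.0005,0,255],[0,0,0,0,0,0,255]]]' >/dev/null; python3 avg.py
```

```text
avg [-5.53 -0.97  7.97] [0.55 0.49 0.45] along +y -0.0 [ 0.4762 -0.087   0.0896]
avg [-5.13 -2.65  7.86] [0.46 0.66 0.59] along +y -1.73 [ 0.4762 -0.0868  0.0896]
avg [-5.28 -4.67  7.22] [0.51 0.25 0.57] along +y -3.69 [ 0.4761 -0.0865  0.0896]
avg [-4.43 -7.6   6.9 ] [0.54 0.63 0.22] along +y -6.72 [ 0.4761 -0.0864  0.0896]
```

It resists stiffly both ways about y = -0.087, so the ball is seated. I'll return to zero push, check and hand in.

```bash
python3 -m inch '[[[0,0,0,0,-0.0005,0,255],[0,0,0,0,-0.0005,0,255],[0,0,0,0,-0.0005,0,255],[0,0,0,0,0,0,255],[0,0,0,0,0,0,255],[0,0,0,0,0,0,255]]]'; python3 avg.py
python3 - <<'E'
from h import *
s=optics.grab_frame('scene'); cv2.imwrite('pics/s8.png',cv2.resize(s[150:255,190:310],(480,420),interpolation=3))
E
```

```text
clock: 20.98
tool_pos: [0.4762, -0.0869, 0.0896]
orientation: [-0.087, 0.996, -0.0, -0.0]
ft_force: [-6.3, 0.3, 8.9]
grip_width: 0.178
gripper_force: 79.2
avg [-5.44 -0.66  7.88] [0.62 0.6  0.46] along +y 0.29 [ 0.4762 -0.0869  0.0896]
```

View pics/s8.png

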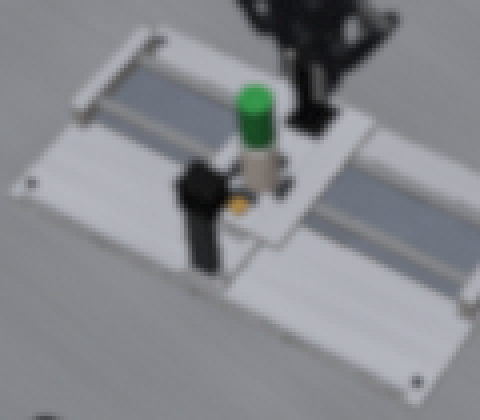

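The tube stands upright in the nest at (258,150), in line with the post at (203,220), and the handle is still gripped at (312,100).

```bash
python3 -c "
from cell import workorder
print(workorder.sign_off())"
```

```text
the job is handed in; nothing more can be done
None
```

The job is handed in at about 21 s: the tube stands upright in the nest and the slide sits in the notch, resisting both ways, with the handle still gripped. The push over the bump measured only about 4 N, below the 8–13 N you gave.

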